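Clamp a bracket under the lever-bolt hold-down

ROBOT

A 6-joint arm with a two-finger parallel gripper is mounted at the origin on a cart in front of the work surface, level with it; the furniture and walls round the work are solid. World frame = base frame: x ahead of the robot, y to its left, z up, the work surface at z = 0. Lengths are in m, angles in rad, forces in N, time in s.
With the tool pointing down it reaches from about 0.35 to 0.975 m from the base axis. Payload 4.9 kg.
Tool frame: the origin (TCP) lies midway between the tips of the shut fingers; the grasp point (between the pads) lies 19 mm behind it; z points along the fingers, y is the line along which they close (so a half turn about z gives the same grasp; the last joint's range is limited). The gripper opens to 85 mm and grips with 20 to 120 N. Pads are 22 mm wide; open, the fingers measure 114 mm over their backs; the gripper's body (76 mm by 85 mm) begins 54 mm behind the grasp point. The pads swing forward as they close: fully open they stand 13 mm farther back than shut.
Start: joints at [1.171, 0.053, 1.613, -0, 1.476, -0.119], TCP at [0.173, 0.601, 0.231] pointing down, gripper open.
Joint ranges: [-3.01, 3.01], [-1.01, 2.22], [0.06, 2.58], [-1.02, 4.17], [0.09, 2.62], [-3.14, 3.14]. Speed limits (rad/s): [2.57, 2.57, 3.14, 3.14, 3.14, 3.14].

INTERFACE

Orientations are given as a rotation vector (axis times angle).
In Python, from station import ctrl gives the robot as it stands.
- The arm moves only by the shell command python3 -m handwheel 'ROWS' [FORCE]. ROWS is JSON, a list of rows, each an object with "gripper": the gripper command: -1 is fully open, 1 is shut, values between are in proportion; "offset": the shift along the tool's x, y, z in mm, a list of three; "rotation": the turn, a rotation vector about the tool's x, y, z in rad, a list of three. A call has exactly 8 rows; each row is the pose to reach, as a shift and turn from the pose commanded when the call began, along the tool's axes at that moment; what a row does not reach only later rows make up. A row lasts 1/8 s, in which the tool goes at most 62.5 mm and 10.7 degrees, less where a joint would pass 70% of its speed; a pose out of reach is approached as far as the arm can. A call with a gripper value outside its range is refused whole. The fingers move at their own pace and stop on an object; FORCE is the grip in N (left out, the last holds). Time passes only in rows, so rows that repeat a pose let the fingers close, or fill a call up. It gives the time, the measured TCP pose, the force, the opening and the grip force at its end, in the units of the state.
- ctrl.get_obs(): the state, without advancing time (a new reading comes with each control period).
- ctrl.get_image(name): name is "scene" or "side" or "wrist"; returns a dict with "image" (384x512x3 uint8, red, green, blue), "fovy" (degrees; the focal length in pixels is half the picture's height over the tangent of half this angle, whatever the lens; pixels are square), "cx", "cy" (the principal point, pixels), "xyz" and "attitude" of the camera in the world. Camera axes: x right, y up, looking along -z (the intrinsics and any distortion apply to the point x, -y, -z); pixel columns grow to the right and rows downward; lengths in m; the calibration is good to about 2 mm. A picture is of the moment at which its call begins. There is no depth.
- ctrl.finish_job(): hands the job in; it is judged then, once.
The state is a dict: "t": time; "q": joint angles; "dq": joint speeds; "effort": joint torques, N m; "tool_pos": TCP position; "tool_rot": TCP orientation; "contact_force": force on the tool from outside, world axes, zero at the start; "wrist_torque": the same for the moment, N m; "opening": finger opening in m; "grip_force": force on a finger pad.
Only numpy, scipy, OpenCV 4.12 (cv2) and the standard library are available. Lean on these libraries where they do the work, as an engineer would, in place of code of your own. Each camera call takes 0.05 s, during which the arm holds its last target. There are 200 camera calls.

TASK

Screw the hold-down's lever bolt in clockwise until it is snug (a torque of about 0.35 N m), turning it by its lever, which still stands up; then push the lever over until it lies flat and stays closed. Do not overtighten the bolt or force the lever, and do not grip the lever while folding it. Leave the things lying round it where they are.

Things in the scene. Friction and masses are not known exactly. Their poses are not given: they have to be found in the camera images.
- fixture: Hold-down, bolted to the bench: grey base plate 150 x 90 x 14 mm carrying a dark steel strap (104 x 30 x 12 mm, along x) with a rubber toe over a steel bracket plate. Origin under the base's centre; z up. The bolt's axis is the vertical line through the origin. The bracket's thickness differs by up to 5 mm from case to case, so where the bolt gets snug must be felt.
- strap_top (a point): Point on the strap's upper face, over its toe, 38 mm from the bolt's axis, about 48 mm above the bench at the start. It sinks 2.5 mm per rad of screwing in.
- pin (a point): Centre of the lever's hinge pin in the bolt's head, on the bolt's axis, about 69 mm above the bench at the start; turns and sinks with the bolt. Its z points up, its x is the level direction towards which the lever folds, its y runs along the pin.
- lever_grip (a point): Point in the middle of the lever, 45 mm from the pin. The lever is a light metal bar with dark inlays, 12 mm thick along y, 18 mm wide along x, reaching 66 mm from the pin. Its z runs from pin to tip. Upright, grasp it across y near the tip from above, on the bolt's axis, and turn it; to fold it push on its -x face about 50 mm from the pin.
- bolt (a joint): Turn of the bolt, rad; grows clockwise seen from above (screwing in); starts between 0 and 0.5. From there it runs at under 0.1 N m for 0.5 to 3 rad, then the torque, also felt at rest, rises by 0.2 to 0.3 N m per rad. Snug is 0.30 to 0.40 N m. It does not turn back by itself, but the head gives: on release it springs back by up to 0.3 rad.
- lever (a joint): Fold of the lever, rad: 0 stands straight up (open), 1.57 lies flat (closed, stopped). A spring lifts it. Rightly tightened it resists with 6 to 13 N 50 mm from the pin for the first half of the fold, then less and less, and once pushed down flat it stays.
- seat (a joint): How far the thrust washer under the bolt's head is pressed in, m: shows the clamping force, 0.001 m for 250 N. Right is 62 to 100 N with the lever closed, 0.00025 to 0.0004 m, much less than the error of a reading (about 1 mm), so go by the torque.
- tape_measure: Yellow and black tape measure, 39 x 83 x 63 mm, beside the hold-down: leave alone. Origin under its centre.
- bearing_b: Steel ball bearing, 62 mm across, 18 mm high, beside the hold-down: leave alone. Origin under its centre.
- bolt_a: Loose hexagon bolt, 54 mm long, lying beside the hold-down: leave alone. Origin under its centre.
- pliers_red: Pliers with red grips, 64 x 172 x 14 mm, lying beyond the hold-down: leave alone. Origin under their centre.
Things that resemble listed ones, but are neither listed nor needed, are in the scene too. There is more than one size of the fixture; the one meant has the size given above.

How it is judged:
On the way:
1. the bolt has been screwed in (strap at least 2 mm lower than at the start) while the lever stood open (under 0.35 rad) (distance of strap_top from where it was at the start of the episode above 0.002 m and value of joint lever below 0.35 rad), for 0.2 s.
At the end, for the whole second after the job is handed in: The lever lies folded flat (at least 1.45 of 1.57 rad), at rest, and stays so by itself, and the bolt clamps with at least 62 N (thrust washer pressed in by at least 0.25 mm) (value of joint lever above 1.45 rad and value of joint seat above 0.00025 m and velocity of joint lever below 0.1 rad/s); the robot touches nothing.
It fails at once if the fingers bear on the lever with more than 20 N while it is being folded (past 0.15 rad) (contact force between the fingers and lever above 20 N and value of joint lever above 0.15 rad).
It fails at once if the bolt is overtightened (thrust washer pressed in more than 0.4 mm, over 100 N) (value of joint seat above 0.0004 m).
It fails at once if a thing lying beside the hold-down is moved more than 20 mm (distance of any of tape_measure, bearing_b, bolt_a, pliers_red from where it was at the start of the episode above 0.02 m).
It also fails if it takes over 72 s, if anything falls off the work surface, if the arm or the gripper's body presses on something with over 40 N, if the wrist force passes 120 N, or if a joint passes its speed limit or range.

## Working session

There is one attempt and no reset: what is moved stays moved. The work goes in short steps, Python scripts to look and compute and a shell command to move; the robot and the scene stay as the last step left them, time stands still between calls to the robot, and variables do not carry over. Pictures are saved under pics/ and viewed, at most 10 in all, crops included, and the job is handed in when it is done.

```bash
ls; mkdir -p pics
python3 - <<'E'
from station import ctrl
import cv2,numpy as np
o=ctrl.get_obs();print({k:np.round(v,3).tolist() for k,v in o.items()})
ims=[]
for n in("scene","side","wrist"):
    d=ctrl.get_image(n);print(n,{k:(np.round(v,4).tolist() if k!="image" else v.shape) for k,v in d.items() if not isinstance(v,str)})
    cv2.imwrite(f"pics/{n}0.png",d["image"][:,:,::-1])
E
```

```text
pics
{'t': 0.0, 'q': [1.171, 0.053, 1.614, 0.0, 1.476, -0.119], 'dq': [-0.001, -0.001, -0.001, 0.0, -0.0, 0.002], 'effort': [0.001, -39.368, -37.018, -0.0, 0.007, 0.0], 'tool_pos': [0.173, 0.6, 0.23], 'tool_rot': [-0.44, -3.11, 0.003], 'contact_force': [-0.127, -0.465, 1.164], 'wrist_torque': [0.02, 0.018, -0.018], 'grip_force': 0.0, 'opening': 0.086}
scene {'image': (384, 512, 3), 'fovy': 54.3192, 'cx': 253.121, 'cy': 193.2847, 'xyz': [0.1976, -0.3822, 0.7632], 'attitude': [0.6517, -0.2432, -0.7004]}
side {'image': (384, 512, 3), 'fovy': 42.4397, 'cx': 258.7666, 'cy': 189.4681, 'xyz': [0.2558, -0.9255, 0.6003], 'attitude': [1.0886, -0.1832, -0.2876]}
wrist {'image': (384, 512, 3), 'fovy': 59.1766, 'cx': 256.0796, 'cy': 195.165, 'xyz': [0.1003, 0.6205, 0.3728], 'attitude': [-0.2616, -0.1951, 1.2794]}
```

View pics/scene0.png

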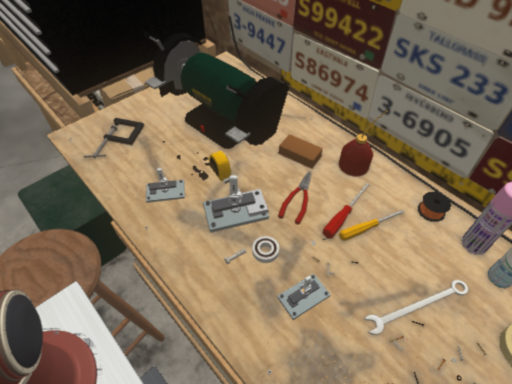

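View pics/side0.png

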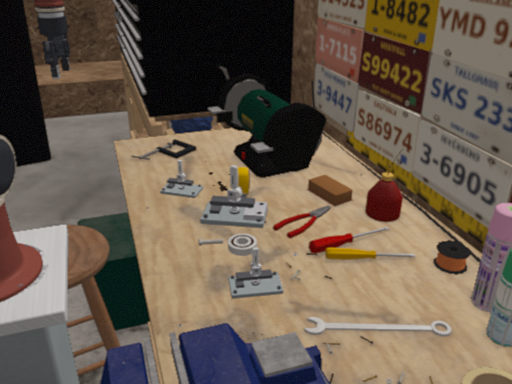

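Three hold-downs are candidates (scene pixels): (165,188) small, (236,207) large, and (304,295) small. The middle one matches: it's the biggest, and the tape measure, bearing, bolt and pliers lie round it. I'll check with a close crop.

Run:
```python
import cv2,numpy as np
a=cv2.imread("pics/scene0.png")[140:260,190:290];b=cv2.imread("pics/side0.png")[155:275,190:290]
cv2.imwrite("pics/c1.png",np.hstack([cv2.resize(x,(400,480),interpolation=cv2.INTER_CUBIC) for x in(a,b)]))
```

```text
(no output)
```

View pics/c1.png

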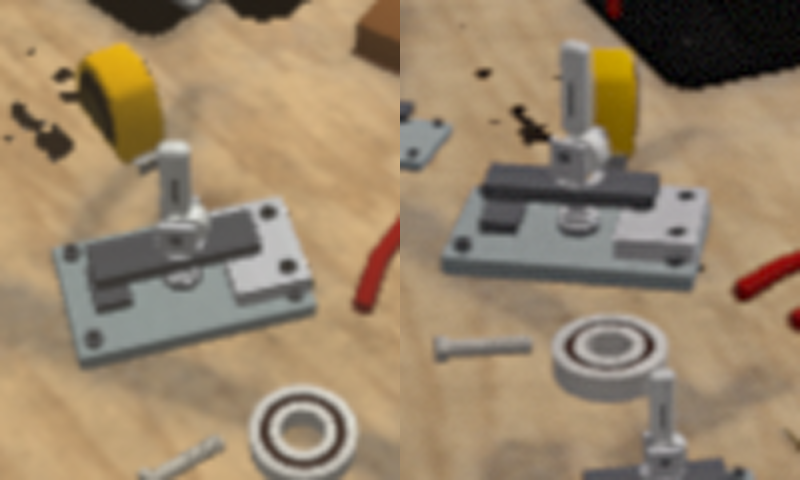

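```bash
cat > h.py <<'E'
import numpy as np
from scipy.spatial.transform import Rotation as R
def cam(c):
    f=192/np.tan(np.radians(c[0])/2); return f,c[1],c[2],np.array(c[3]),R.from_rotvec(c[4])
SC=cam((54.3192,253.121,193.2847,[.1976,-.3822,.7632],[.6517,-.2432,-.7004]))
SI=cam((42.4397,258.7666,189.4681,[.2558,-.9255,.6003],[1.0886,-.1832,-.2876]))
def ray(c,u,v):
    d=c[4].apply([(u-c[1])/c[0],-(v-c[2])/c[0],-1]); return c[3],d/np.linalg.norm(d)
def plane(c,u,v,z):
    o,d=ray(c,u,v); return o+d*(z-o[2])/d[2]
def tri(rs):
    A=sum(np.eye(3)-np.outer(d,d) for o,d in rs);b=sum((np.eye(3)-np.outer(d,d))@o for o,d in rs)
    p=np.linalg.solve(A,b);return p,[np.linalg.norm(np.cross(p-o,d)) for o,d in rs]
def proj(c,p):
    q=c[4].inv().apply(np.asarray(p)-c[3]); return c[1]-c[0]*q[0]/q[2], c[2]+c[0]*q[1]/q[2]
E
python3 - <<'E'
from h import *
np.set_printoptions(precision=4,suppress=True)
print("tip",tri([ray(SC,233.8,177),ray(SI,234,166.3)]))
print("FL",tri([ray(SC,210.5,231.3),ray(SI,200.8,223)]),plane(SC,210.5,231.3,0),plane(SI,200.8,223,0))
print("FR",plane(SC,268.8,218,0),plane(SI,263.3,227.5,0))
print("BL",plane(SC,203.8,202.5,.014),plane(SI,208.3,202,.014))
print("BR",plane(SC,259.5,189.5,.014),plane(SI,267.5,202.5,.014))
E
```

```text
tip (array([0.5312, 0.0618, 0.1376]), [np.float64(0.0001864894619530355), np.float64(0.00018648946195296177)])
FL (array([0.4478, 0.0591, 0.0051]), [np.float64(0.0005699265263514672), np.float64(0.0005699265263513839)]) [0.4501 0.0622 0.    ] [0.4489 0.0673 0.    ]
FR [ 0.5824 -0.0034  0.    ] [0.5823 0.0025 0.    ]
BL [0.4858 0.1342 0.014 ] [0.4843 0.1378 0.014 ]
BR [0.6193 0.0717 0.014 ] [0.6234 0.09   0.014 ]
```

Target confirmed: strap, pale bracket and upright lever with dark inlay. The triangulated lever tip is at z=0.138 (0.135 expected), and the front edge measures 147 mm (150 expected). Next I'll work out the hover move.

```bash
cat >> h.py <<'E'
def delta(p=None,yaw=None):
    "offset mm in tool axes to reach world p"
    from station import ctrl
    o=ctrl.get_obs();T=R.from_rotvec(o["tool_rot"])
    return np.round(T.inv().apply(np.array(p)-o["tool_pos"])*1e3,1)
E
python3 - <<'E'
from h import *
from station import ctrl
np.set_printoptions(precision=3,suppress=True)
o=ctrl.get_obs();T=R.from_rotvec(o["tool_rot"]);print(T.as_matrix())
print("hover",delta([.533,.066,.23]))
print("grinder",plane(SC,200,138,0),plane(SC,262,140,0),plane(SC,285,90,.15))
print("tape",plane(SC,222,178,0))
w=ctrl.get_image("wrist");C=R.from_rotvec(w["attitude"]);print("cam in tool",T.inv().apply(w["xyz"]-o["tool_pos"]),(T.inv()*C).as_matrix())
E
```

```text
[[-0.961  0.277 -0.001]
 [ 0.277  0.961 -0.001]
 [ 0.    -0.002 -1.   ]]
hover [-493.9 -413.4    0.9]
grinder [0.629 0.346 0.   ] [0.761 0.216 0.   ] [0.83  0.202 0.15 ]
tape [0.579 0.178 0.   ]
cam in tool [ 0.076 -0.001 -0.143] [[-0.     0.954  0.3  ]
 [ 1.     0.    -0.   ]
 [-0.001  0.3   -0.954]]
```

```bash
python3 -m handwheel '[{"gripper":-1,"offset":[-45,-38,-20],"rotation":[0,0,0]},{"gripper":-1,"offset":[-90,-76,-20],"rotation":[0,0,0]},{"gripper":-1,"offset":[-135,-114,-20],"rotation":[0,0,0]},{"gripper":-1,"offset":[-180,-152,-20],"rotation":[0,0,0]},{"gripper":-1,"offset":[-225,-190,-20],"rotation":[0,0,0]},{"gripper":-1,"offset":[-270,-228,-20],"rotation":[0,0,0]},{"gripper":-1,"offset":[-315,-265,-20],"rotation":[0,0,0]},{"gripper":-1,"offset":[-360,-302,-20],"rotation":[0,0,0]}]' && python3 -m handwheel '[{"gripper":-1,"offset":[-45,-38,0],"rotation":[0,0,0]},{"gripper":-1,"offset":[-90,-76,10],"rotation":[0,0,0]},{"gripper":-1,"offset":[-134,-111,20],"rotation":[0,0,0]},{"gripper":-1,"offset":[-134,-111,20],"rotation":[0,0,0]},{"gripper":-1,"offset":[-134,-111,20],"rotation":[0,0,0]},{"gripper":-1,"offset":[-134,-111,20],"rotation":[0,0,0]},{"gripper":-1,"offset":[-134,-111,20],"rotation":[0,0,0]},{"gripper":-1,"offset":[-134,-111,20],"rotation":[0,0,0]}]'
python3 - <<'E'
from station import ctrl
import cv2,numpy as np
d=ctrl.get_image("wrist");o=ctrl.get_obs();print(d["xyz"],d["attitude"],o["tool_pos"],o["tool_rot"],o["q"],o["contact_force"],o["wrist_torque"])
cv2.imwrite("pics/w1.png",cv2.resize(d["image"][:,:,::-1],(768,576)))
E
```

```text
t: 1.2
tool_pos: [0.4361, 0.2088, 0.2513]
tool_rot: [0.44, 3.11, 0.001]
contact_force: [0.6, 0.6, -0.5]
opening: 0.0855
grip_force: 0.0
t: 2.2
tool_pos: [0.5332, 0.0675, 0.2316]
tool_rot: [0.438, 3.11, 0.0]
contact_force: [-0.2, 0.5, 0.4]
opening: 0.0852
grip_force: 0.0
[0.46030591 0.08763255 0.374193  ] [-0.26092067 -0.19751078  1.28026753] [0.53323978 0.0673723  0.23154249] [4.37999241e-01 3.11045375e+00 1.15932911e-04] [-1.28232829e-02 -1.58131636e-01  1.81543573e+00  1.60248651e-05
  1.48383105e+00 -1.30383019e+00] [-0.18696912  0.65969374  0.9219632 ] [ 0.00354337  0.04684655 -0.02020855]
```

View pics/w1.png

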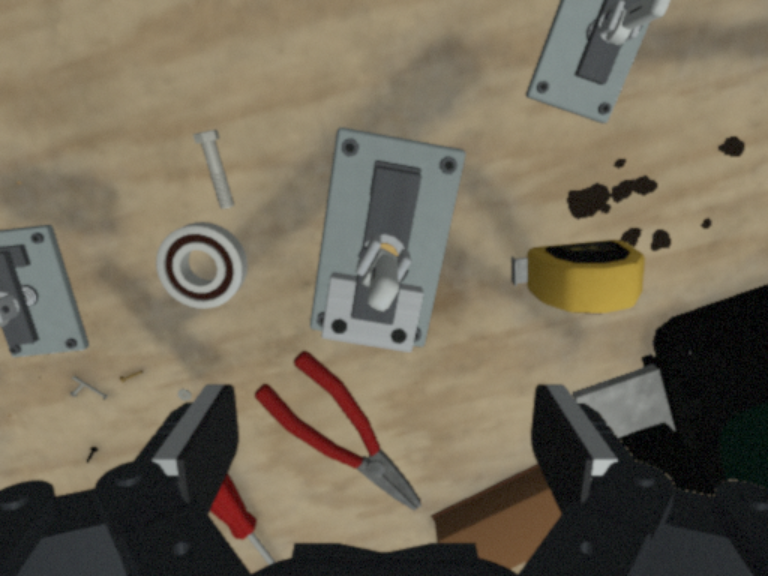

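Wrist view: lever tip at about (383,290), the fork head at (385,258), the bearing on the left and the tape on the right. I need the lever's yaw, so I'll zoom in.

Run:
```python
import cv2
a=cv2.imread("pics/w1.png")[220:330,325:445]
cv2.imwrite("pics/c2.png",cv2.resize(a,None,fx=5,fy=5,interpolation=cv2.INTER_CUBIC))
```

```text
(no output)
```

View pics/c2.png

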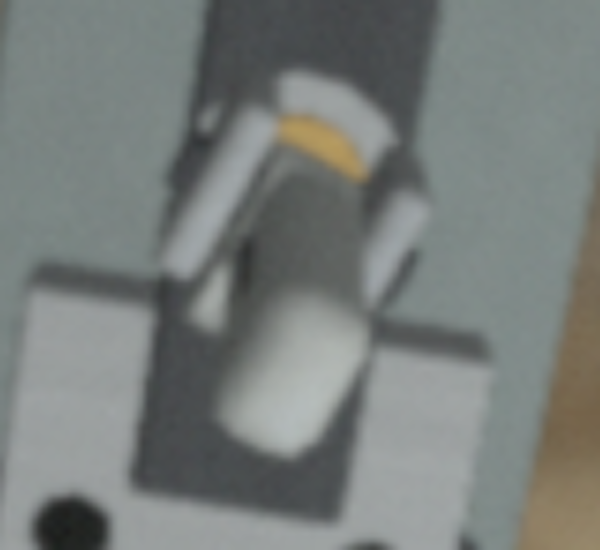

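Run:
```python
from h import *
np.set_printoptions(precision=4,suppress=True)
W=cam((59.1766,256.08,195.165,[.4603,.0876,.3742],[-.2609,-.1975,1.2803]))
tip=plane(W,255.3,198,.135);print("tip",tip)
for z,uv in((.075,[(265,115),(175,270)]),(.075,[(415,195),(370,300)]),(.13,[(340,325),(265,440)])):
    P=[plane(W,(325+a/5)/1.5,(220+b/5)/1.5,z) for a,b in uv];d=P[1]-P[0];print(P,np.degrees(np.arctan2(d[1],d[0])))
c=[plane(W,u/1.5,v/1.5,.014) for u,v in((340,130),(465,150),(425,348),(312,325))];print(c,np.mean(c,0))
print("delta",delta([tip[0],tip[1],.15]))
```

```text
tip [0.5347 0.0658 0.135 ]
[array([0.5198, 0.0669, 0.075 ]), array([0.5353, 0.0509, 0.075 ])] -45.91115313235217
[array([0.5343, 0.0816, 0.075 ]), array([0.5456, 0.0728, 0.075 ])] -37.99068929018335
[array([0.5316, 0.072 , 0.13  ]), array([0.5412, 0.0613, 0.13  ])] -47.82316412316955
[array([0.4503, 0.0597, 0.014 ]), array([0.4863, 0.138 , 0.014 ]), array([0.621 , 0.0745, 0.014 ]), array([ 0.579 , -0.0032,  0.014 ])] [0.5341 0.0672 0.014 ]
delta [-1.8 -1.1 81.5]
```

```bash
python3 -m handwheel '[{"gripper":-1,"offset":[-2,-1,40],"rotation":[0,0,0.17]},{"gripper":-1,"offset":[-2,-1,80],"rotation":[0,0,0.34]},{"gripper":-1,"offset":[-2,-1,110],"rotation":[0,0,0.5]},{"gripper":-1,"offset":[-2,-1,128],"rotation":[0,0,0.5]},{"gripper":-0.2,"offset":[-2,-1,128],"rotation":[0,0,0.5]},{"gripper":0.2,"offset":[-2,-1,128],"rotation":[0,0,0.5]},{"gripper":0.5,"offset":[-2,-1,128],"rotation":[0,0,0.5]},{"gripper":0.5,"offset":[-2,-1,128],"rotation":[0,0,0.5]}]' 20
python3 - <<'E'
from station import ctrl
import cv2,numpy as np
d=ctrl.get_image("wrist");o=ctrl.get_obs();print({k:np.round(o[k],4).tolist() for k in o})
e=ctrl.get_image("side")
a=cv2.resize(d["image"][60:384,100:412],(400,415));b=cv2.resize(e["image"][140:244,184:284],(400,415),interpolation=cv2.INTER_CUBIC)
cv2.imwrite("pics/w2.png",np.hstack([a,b])[:,:,::-1])
E
```

```text
t: 3.25
tool_pos: [0.5357, 0.0653, 0.1044]
tool_rot: [1.194, 2.904, 0.001]
contact_force: [0.2, -0.0, 0.3]
opening: 0.0218
grip_force: 0.0
{'t': 3.3, 'q': [-0.0167, -0.0376, 1.9243, -0.0, 1.2534, -0.8069], 'dq': [-0.0005, 0.0026, 0.0062, 0.0011, 0.0005, 0.001], 'effort': [0.0016, -32.485, -34.1594, -0.0001, -0.0064, -0.0023], 'tool_pos': [0.5356, 0.0653, 0.1042], 'tool_rot': [1.1947, 2.9041, 0.0008], 'contact_force': [0.6474, 0.5786, -0.0454], 'wrist_torque': [0.0182, -0.0452, 0.0327], 'grip_force': 0.0, 'opening': 0.0212}
```

View pics/w2.png

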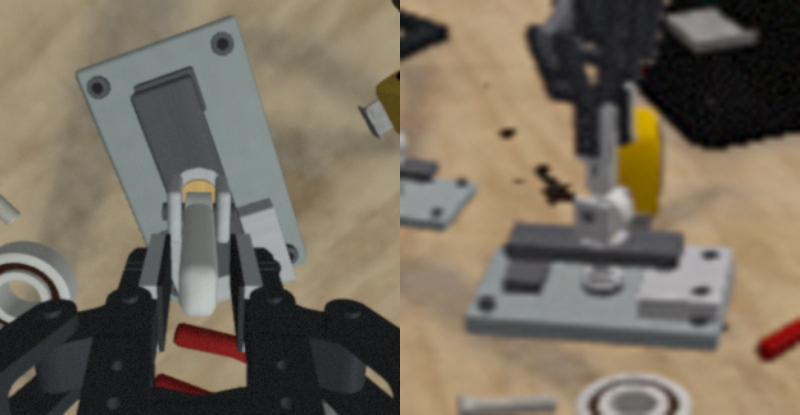

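The lever sits between the fingers and is aligned. I'll grip it and check for side forces.

```bash
python3 -m handwheel '[{"gripper":1,"offset":[0,0,0],"rotation":[0,0,0]},{"gripper":1,"offset":[0,0,0],"rotation":[0,0,0]},{"gripper":1,"offset":[0,0,0],"rotation":[0,0,0]},{"gripper":1,"offset":[0,0,0],"rotation":[0,0,0]},{"gripper":1,"offset":[0,0,0],"rotation":[0,0,0.05]},{"gripper":1,"offset":[0,0,0],"rotation":[0,0,0.1]},{"gripper":1,"offset":[0,0,0.5],"rotation":[0,0,0.2]},{"gripper":1,"offset":[0,0,0.5],"rotation":[0,0,0.2]}]' 60
cat > s.py <<'E'
from station import ctrl
import numpy as np
o=ctrl.get_obs()
from scipy.spatial.transform import Rotation as R
x=R.from_rotvec(o["tool_rot"]).apply([1,0,0])
print("t",o["t"],"p",np.round(o["tool_pos"],4),"yaw",round(float(np.arctan2(x[1],x[0])),3),"q6",round(o["q"][5],3),"F",np.round(o["contact_force"],1),"M",np.round(o["wrist_torque"],3),"grip",o["grip_force"],o["opening"])
E
python3 s.py
```

```text
t: 4.35
tool_pos: [0.5348, 0.0648, 0.1032]
tool_rot: [-1.48, -2.771, 0.002]
contact_force: [-4.6, -3.5, 7.0]
opening: 0.0111
grip_force: 60.8
t 4.35 p [0.5348 0.0648 0.1032] yaw 2.16 q6 -0.606 F [-4.6 -3.5  7. ] M [-0.516  0.749 -0.051] grip 60.79296112060547 0.01105555055641177
```

```bash
cat >> s.py <<'E'
import sys
n=int(sys.argv[1]) if len(sys.argv)>1 else 0
if n:
    M=[];F=[]
    for i in range(n):
        ctrl.get_image("side");o=ctrl.get_obs();M.append(o["wrist_torque"]);F.append(o["contact_force"])
    print("avg M",np.mean(M,0).round(3),"sd",np.std(M,0).round(3),"F",np.mean(F,0).round(1))
E
python3 -m handwheel '[{"gripper":1,"offset":[0,-1,-1],"rotation":[0,0,0]},{"gripper":1,"offset":[0,-1,-1],"rotation":[0,0,0.1]},{"gripper":1,"offset":[0,-1,-0.5],"rotation":[0,0,0.2]},{"gripper":1,"offset":[0,-1,-0.2],"rotation":[0,0,0.3]},{"gripper":1,"offset":[0,-1,0],"rotation":[0,0,0.4]},{"gripper":1,"offset":[0,-1,0.2],"rotation":[0,0,0.5]},{"gripper":1,"offset":[0,-1,0.5],"rotation":[0,0,0.6]},{"gripper":1,"offset":[0,-1,0.5],"rotation":[0,0,0.6]}]'
python3 s.py 4
```

```text
t: 5.35
tool_pos: [0.5334, 0.0644, 0.1018]
tool_rot: [-2.23, -2.211, 0.003]
contact_force: [-3.9, -2.6, 3.2]
opening: 0.0112
grip_force: 60.2
t 5.35 p [0.5334 0.0644 0.1018] yaw 1.562 q6 -0.009 F [-3.9 -2.6  3.2] M [-0.495  0.713 -0.047] grip 60.247762799263 0.011206006969578982
avg M [-0.564  0.776  0.005] sd [0.023 0.018 0.032] F [-4.2 -3.2  3.3]
```

```bash
python3 -m handwheel '[{"gripper":1,"offset":[-1,-1.5,-0.5],"rotation":[0,0,0]},{"gripper":1,"offset":[-1,-1.5,-0.3],"rotation":[0,0,0.1]},{"gripper":1,"offset":[-1,-1.5,0],"rotation":[0,0,0.2]},{"gripper":1,"offset":[-1,-1.5,0.2],"rotation":[0,0,0.3]},{"gripper":1,"offset":[-1,-1.5,0.4],"rotation":[0,0,0.4]},{"gripper":1,"offset":[-1,-1.5,0.7],"rotation":[0,0,0.5]},{"gripper":1,"offset":[-1,-1.5,1],"rotation":[0,0,0.6]},{"gripper":1,"offset":[-1,-1.5,1],"rotation":[0,0,0.6]}]'
python3 s.py 4
```

```text
t: 6.55
tool_pos: [0.5319, 0.0645, 0.1004]
tool_rot: [-2.783, -1.453, 0.001]
contact_force: [-2.2, 1.3, -1.7]
opening: 0.011
grip_force: 59.7
t 6.55 p [0.5319 0.0645 0.1004] yaw 0.963 q6 0.588 F [-2.2  1.3 -1.7] M [0.182 0.442 0.023] grip 59.69350218772888 0.010993399198089813
avg M [0.417 0.529 0.013] sd [0.078 0.021 0.011] F [-3.2  2.7 -1.7]
```

```bash
python3 -m handwheel '[{"gripper":1,"offset":[0,-0.8,0.2],"rotation":[0,0,0.05]},{"gripper":1,"offset":[0,-0.8,0.3],"rotation":[0,0,0.1]},{"gripper":1,"offset":[0,-0.8,0.5],"rotation":[0,0,0.2]},{"gripper":1,"offset":[0,-0.8,0.7],"rotation":[0,0,0.3]},{"gripper":1,"offset":[0,-0.8,1],"rotation":[0,0,0.4]},{"gripper":1,"offset":[0,-0.8,1.3],"rotation":[0,0,0.5]},{"gripper":1,"offset":[0,-0.8,1.5],"rotation":[0,0,0.6]},{"gripper":1,"offset":[0,-0.8,1.5],"rotation":[0,0,0.6]}]'
python3 s.py 4
```

```text
t: 7.75
tool_pos: [0.5311, 0.0654, 0.0993]
tool_rot: [-3.087, -0.564, 0.003]
contact_force: [-4.5, 4.6, -1.3]
opening: 0.0109
grip_force: 59.8
t 7.75 p [0.5311 0.0654 0.0993] yaw 0.362 q6 1.19 F [-4.5  4.6 -1.3] M [0.902 0.856 0.138] grip 59.767005443573 0.010920690668340062
avg M [0.857 0.809 0.131] sd [0.029 0.02  0.01 ] F [-4.1  4.9 -1.1]
```

```bash
python3 -m handwheel '[{"gripper":1,"offset":[-0.4,-0.8,0],"rotation":[0,0,0.05]},{"gripper":1,"offset":[-0.4,-0.8,0.1],"rotation":[0,0,0.1]},{"gripper":1,"offset":[-0.4,-0.8,0.3],"rotation":[0,0,0.15]},{"gripper":1,"offset":[-0.4,-0.8,0.4],"rotation":[0,0,0.2]},{"gripper":1,"offset":[-0.4,-0.8,0.5],"rotation":[0,0,0.25]},{"gripper":1,"offset":[-0.4,-0.8,0.7],"rotation":[0,0,0.3]},{"gripper":1,"offset":[-0.4,-0.8,0.7],"rotation":[0,0,0.3]},{"gripper":1,"offset":[-0.4,-0.8,0.7],"rotation":[0,0,0.3]}]'
python3 s.py 6
```

```text
t: 8.95
tool_pos: [0.5308, 0.0661, 0.0988]
tool_rot: [-3.137, -0.098, 0.002]
contact_force: [-3.9, 5.1, -1.0]
opening: 0.0111
grip_force: 59.7
t 8.95 p [0.5308 0.0661 0.0988] yaw 0.062 q6 1.491 F [-3.9  5.1 -1. ] M [0.994 0.654 0.184] grip 59.73358690738678 0.011070017595553764
avg M [0.935 0.638 0.223] sd [0.019 0.026 0.033] F [-3.3  5.1 -1.4]
```

```bash
python3 -m handwheel '[{"gripper":1,"offset":[0,-0.6,0],"rotation":[0,0,0.05]},{"gripper":1,"offset":[0,-0.6,0.1],"rotation":[0,0,0.1]},{"gripper":1,"offset":[0,-0.6,0.3],"rotation":[0,0,0.15]},{"gripper":1,"offset":[0,-0.6,0.4],"rotation":[0,0,0.2]},{"gripper":1,"offset":[0,-0.6,0.5],"rotation":[0,0,0.25]},{"gripper":1,"offset":[0,-0.6,0.6],"rotation":[0,0,0.25]},{"gripper":1,"offset":[0,-0.6,0.6],"rotation":[0,0,0.25]},{"gripper":1,"offset":[0,-0.6,0.6],"rotation":[0,0,0.25]}]'
python3 s.py 8
```

```text
t: 10.25
tool_pos: [0.5309, 0.0667, 0.0983]
tool_rot: [-3.125, 0.294, 0.002]
contact_force: [-3.7, 6.1, -0.4]
opening: 0.0111
grip_force: 59.8
t 10.25 p [0.5309 0.0667 0.0983] yaw -0.187 q6 1.742 F [-3.7  6.1 -0.4] M [0.963 0.647 0.26 ] grip 59.76009249687195 0.011107451230690448
avg M [0.986 0.689 0.263] sd [0.024 0.035 0.025] F [-3.2  5.4 -1. ]
```

```bash
python3 -m handwheel '[{"gripper":1,"offset":[0,-0.5,0.1],"rotation":[0,0,0.05]},{"gripper":1,"offset":[0,-0.5,0.3],"rotation":[0,0,0.1]},{"gripper":1,"offset":[0,-0.5,0.4],"rotation":[0,0,0.15]},{"gripper":1,"offset":[0,-0.5,0.5],"rotation":[0,0,0.2]},{"gripper":1,"offset":[0,-0.5,0.6],"rotation":[0,0,0.25]},{"gripper":1,"offset":[0,-0.5,0.8],"rotation":[0,0,0.3]},{"gripper":1,"offset":[0,-0.5,0.8],"rotation":[0,0,0.3]},{"gripper":1,"offset":[0,-0.5,0.8],"rotation":[0,0,0.3]}]'
python3 s.py 12
```

```text
t: 11.65
tool_pos: [0.5311, 0.0674, 0.0978]
tool_rot: [-3.046, 0.757, 0.002]
contact_force: [-3.7, 6.3, 0.5]
opening: 0.0115
grip_force: 59.9
t 11.65 p [0.5311 0.0674 0.0978] yaw -0.487 q6 2.043 F [-3.7  6.3  0.5] M [1.098 0.694 0.306] grip 59.94094669818878 0.011494756950786023
avg M [1.063 0.695 0.313] sd [0.034 0.031 0.024] F [-3.3  5.9  0. ]
```

```bash
python3 -m handwheel '[{"gripper":1,"offset":[0,-0.3,0.1],"rotation":[0,0,0.04]},{"gripper":1,"offset":[0,-0.3,0.2],"rotation":[0,0,0.08]},{"gripper":1,"offset":[0,-0.3,0.3],"rotation":[0,0,0.12]},{"gripper":1,"offset":[0,-0.3,0.4],"rotation":[0,0,0.15]},{"gripper":1,"offset":[0,-0.3,0.4],"rotation":[0,0,0.17]},{"gripper":1,"offset":[0,-0.3,0.4],"rotation":[0,0,0.17]},{"gripper":1,"offset":[0,-0.3,0.4],"rotation":[0,0,0.17]},{"gripper":1,"offset":[0,-0.3,0.4],"rotation":[0,0,0.17]}]'
python3 s.py 14
```

```text
t: 13.25
tool_pos: [0.5314, 0.0677, 0.0975]
tool_rot: [-2.971, 1.013, 0.002]
contact_force: [-3.1, 7.1, 1.1]
opening: 0.0111
grip_force: 60.0
t 13.25 p [0.5314 0.0677 0.0975] yaw -0.657 q6 2.213 F [-3.1  7.1  1.1] M [1.096 0.766 0.391] grip 60.026240944862366 0.011086233872527941
avg M [1.116 0.726 0.385] sd [0.023 0.03  0.024] F [-3.3  6.2  0.6]
```

Readings fit a slope of about 0.235 N m/rad, which puts the torque at roughly 0.36–0.38 N m: snug. I'll release, rise and look.

```bash
python3 -m handwheel '[{"gripper":0.3,"offset":[0,0,0],"rotation":[0,0,0]},{"gripper":0,"offset":[0,0,0],"rotation":[0,0,0]},{"gripper":0,"offset":[0,0,0],"rotation":[0,0,0]},{"gripper":0,"offset":[0,0,-30],"rotation":[0,0,0]},{"gripper":0,"offset":[0,0,-70],"rotation":[0,0,0]},{"gripper":0,"offset":[0,0,-100],"rotation":[0,0,0]},{"gripper":0,"offset":[0,0,-100],"rotation":[0,0,0]},{"gripper":0,"offset":[0,0,-100],"rotation":[0,0,0]}]'
python3 s.py 3
python3 - <<'E'
from station import ctrl
import cv2,numpy as np
d=ctrl.get_image("wrist");e=ctrl.get_image("side");print(d["xyz"],d["attitude"])
cv2.imwrite("pics/w3raw.png",d["image"][:,:,::-1])
a=cv2.resize(d["image"][90:350,160:360],(400,520),interpolation=cv2.INTER_CUBIC);b=cv2.resize(e["image"][140:244,194:274],(400,520),interpolation=cv2.INTER_CUBIC)
cv2.imwrite("pics/w3.png",np.hstack([a,b])[:,:,::-1])
E
```

```text
t: 14.95
tool_pos: [0.5312, 0.066, 0.1963]
tool_rot: [2.972, -1.017, -0.002]
contact_force: [0.6, 0.3, -0.3]
opening: 0.0425
grip_force: 0.0
t 14.95 p [0.5312 0.066  0.1963] yaw -0.659 q6 2.215 F [ 0.6  0.3 -0.3] M [-0.005 -0.017  0.018] grip 0.0 0.04250200839948873
avg M [-0.021 -0.019 -0.023] sd [0.02  0.018 0.039] F [-0.3 -0.1 -0.5]
[0.59280035 0.01799099 0.33780922] [-0.16978296  0.34223113 -2.20937614]
```

View pics/w3.png

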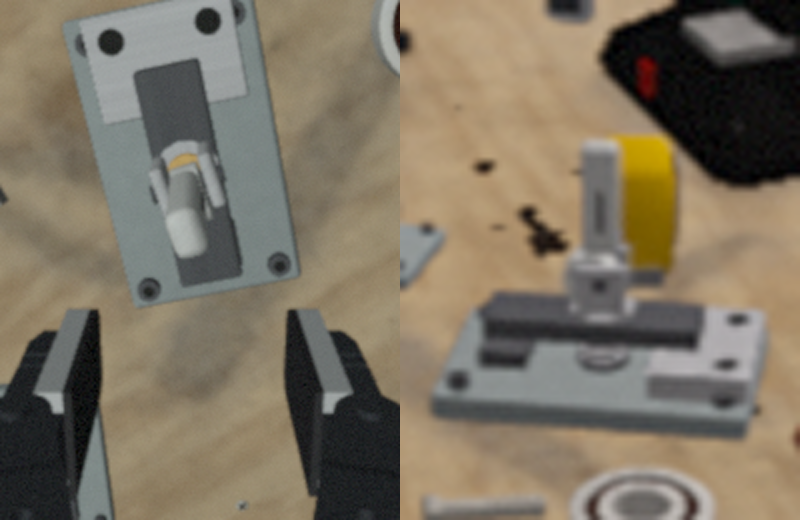

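The wrist view shows the lever roughly along the strap, at about -23°, with the fork at (187,175) in the left crop. Which way it folds isn't visible. I'll shut the fingers, stand on the tool +x side and feel gently.

```bash
python3 -m handwheel '[{"gripper":0.5,"offset":[18,-5,0],"rotation":[0,0,-0.13]},{"gripper":1,"offset":[35,-10.5,0],"rotation":[0,0,-0.26]},{"gripper":1,"offset":[35,-10.5,20],"rotation":[0,0,-0.26]},{"gripper":1,"offset":[35,-10.5,50],"rotation":[0,0,-0.26]},{"gripper":1,"offset":[35,-10.5,80],"rotation":[0,0,-0.26]},{"gripper":1,"offset":[35,-10.5,80],"rotation":[0,0,-0.26]},{"gripper":1,"offset":[35,-10.5,80],"rotation":[0,0,-0.26]},{"gripper":1,"offset":[35,-10.5,80],"rotation":[0,0,-0.26]}]' 20
python3 s.py
python3 - <<'E'
from station import ctrl
import cv2,numpy as np
d=ctrl.get_image("wrist");e=ctrl.get_image("side")
a=cv2.resize(d["image"][90:384,100:412],(450,424),interpolation=cv2.INTER_CUBIC);b=cv2.resize(e["image"][140:240,194:274],(340,424),interpolation=cv2.INTER_CUBIC)
cv2.imwrite("pics/w4.png",np.hstack([a,b])[:,:,::-1])
E
```

```text
t: 16.2
tool_pos: [0.5666, 0.0531, 0.1189]
tool_rot: [-3.079, 0.623, -0.004]
contact_force: [0.1, 0.4, 0.2]
opening: 0.0001
grip_force: 0.0
t 16.2 p [0.5666 0.0531 0.1189] yaw -0.4 q6 1.933 F [0.1 0.4 0.2] M [-0.025  0.01   0.023] grip 0.0 0.00010660498643730593
```

View pics/w4.png

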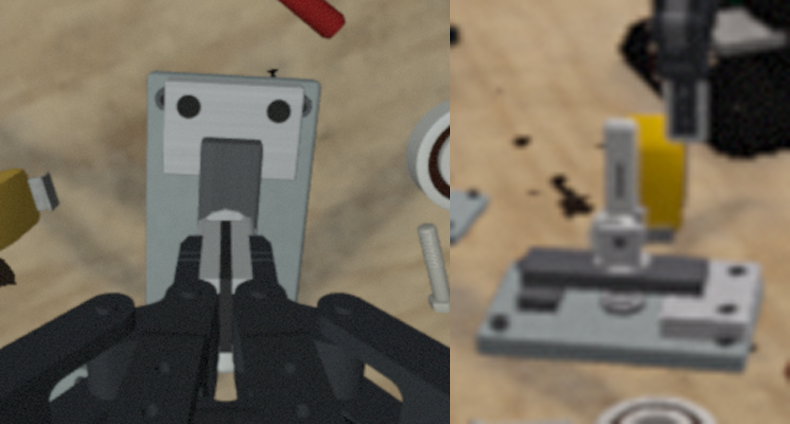

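The fingers are shut and stand behind the lever (wrist (225,250)), lined up with the strap. Now a gentle feel towards tool -x.

```bash
python3 -m handwheel '[{"gripper":1,"offset":[-6,0,2],"rotation":[0,0,0]},{"gripper":1,"offset":[-11,0,2],"rotation":[0,0,0]},{"gripper":1,"offset":[-13,0,2],"rotation":[0,0,0]},{"gripper":1,"offset":[-15,0,2],"rotation":[0,0,0]},{"gripper":1,"offset":[-16,0,2],"rotation":[0,0,0]},{"gripper":1,"offset":[-17,0,2],"rotation":[0,0,0]},{"gripper":1,"offset":[-17,0,2],"rotation":[0,0,0]},{"gripper":1,"offset":[-17,0,2],"rotation":[0,0,0]}]'
python3 s.py
```

```text
t: 17.3
tool_pos: [0.551, 0.0591, 0.1156]
tool_rot: [3.079, -0.623, 0.004]
contact_force: [5.0, -2.0, -2.4]
opening: 0.0
grip_force: 2.5
t 17.3 p [0.551  0.0591 0.1156] yaw -0.399 q6 1.943 F [ 5.  -2.  -2.4] M [-0.309 -0.782  0.02 ] grip 2.4811459018383175 2.655788883021332e-05
```

```bash
python3 -m handwheel '[{"gripper":1,"offset":[-0.5,0,0],"rotation":[0,0,0]},{"gripper":1,"offset":[-1,0,0],"rotation":[0,0,0]},{"gripper":1,"offset":[-1.5,0,0],"rotation":[0,0,0]},{"gripper":1,"offset":[-2,0,0],"rotation":[0,0,0]},{"gripper":1,"offset":[-2.5,0,0],"rotation":[0,0,0]},{"gripper":1,"offset":[-3,0,0],"rotation":[0,0,0]},{"gripper":1,"offset":[-3,0,0],"rotation":[0,0,0]},{"gripper":1,"offset":[-3,0,0],"rotation":[0,0,0]}]'
python3 s.py
```

```text
t: 18.3
tool_pos: [0.5487, 0.06, 0.1159]
tool_rot: [3.079, -0.623, 0.006]
contact_force: [5.6, -2.6, -1.3]
opening: -0.0003
grip_force: 3.0
t 18.3 p [0.5487 0.06   0.1159] yaw -0.399 q6 1.945 F [ 5.6 -2.6 -1.3] M [-0.449 -0.976  0.054] grip 2.9637444408945157 -0.0003115895508337519
```

It yields by 2.5 mm at about 6 N, so this is the folding direction. I'll follow the arc round the pin, with s≈53 mm.

```bash
python3 -m handwheel '[{"gripper":1,"offset":[-2,0,-0.1],"rotation":[0,0,0]},{"gripper":1,"offset":[-4,0,-0.2],"rotation":[0,0,0]},{"gripper":1,"offset":[-6,0,-0.3],"rotation":[0,0,0]},{"gripper":1,"offset":[-8,0,-0.3],"rotation":[0,0,0]},{"gripper":1,"offset":[-10,0,-0.2],"rotation":[0,0,0]},{"gripper":1,"offset":[-12,0,0],"rotation":[0,0,0]},{"gripper":1,"offset":[-14,0,0.2],"rotation":[0,0,0]},{"gripper":1,"offset":[-16,0,0.5],"rotation":[0,0,0]}]'
python3 s.py
```

```text
t: 19.3
tool_pos: [0.5349, 0.0655, 0.116]
tool_rot: [3.077, -0.623, 0.011]
contact_force: [6.3, -6.4, -1.7]
opening: 0.0
grip_force: 3.9
t 19.3 p [0.5349 0.0655 0.116 ] yaw -0.399 q6 1.956 F [ 6.3 -6.4 -1.7] M [-0.942 -1.253  0.035] grip 3.912512873757805 2.846379749955136e-05
```

```bash
python3 -m handwheel '[{"gripper":1,"offset":[-2,0.5,0.5],"rotation":[0,0,0]},{"gripper":1,"offset":[-4,1,1],"rotation":[0,0,0]},{"gripper":1,"offset":[-6,1,1.6],"rotation":[0,0,0]},{"gripper":1,"offset":[-8,1,2.3],"rotation":[0,0,0]},{"gripper":1,"offset":[-10,1,3],"rotation":[0,0,0]},{"gripper":1,"offset":[-12,1,3.8],"rotation":[0,0,0]},{"gripper":1,"offset":[-14,1,4.7],"rotation":[0,0,0]},{"gripper":1,"offset":[-15,1,5.3],"rotation":[0,0,0]}]'
python3 s.py
```

```text
t: 20.3
tool_pos: [0.5216, 0.0706, 0.1121]
tool_rot: [3.078, -0.623, 0.014]
contact_force: [7.9, -5.6, 2.8]
opening: -0.0001
grip_force: 4.1
t 20.3 p [0.5216 0.0706 0.1121] yaw -0.399 q6 1.966 F [ 7.9 -5.6  2.8] M [-0.785 -1.109  0.042] grip 4.144063386329825 -0.00010152508587912636
```

```bash
python3 -m handwheel '[{"gripper":1,"offset":[-2,0.5,1.1],"rotation":[0,0,0]},{"gripper":1,"offset":[-3.7,0.5,2.2],"rotation":[0,0,0]},{"gripper":1,"offset":[-5.4,0.5,3.3],"rotation":[0,0,0]},{"gripper":1,"offset":[-7,0.5,4.4],"rotation":[0,0,0]},{"gripper":1,"offset":[-8.6,0.5,5.7],"rotation":[0,0,0]},{"gripper":1,"offset":[-10.2,0.5,7],"rotation":[0,0,0]},{"gripper":1,"offset":[-11.7,0.5,8.3],"rotation":[0,0,0]},{"gripper":1,"offset":[-13,0.5,9.5],"rotation":[0,0,0]}]'
python3 s.py
```

```text
t: 21.3
tool_pos: [0.5092, 0.0758, 0.1036]
tool_rot: [-3.079, 0.623, -0.011]
contact_force: [2.3, -1.8, 8.8]
opening: 0.0001
grip_force: 4.4
t 21.3 p [0.5092 0.0758 0.1036] yaw -0.399 q6 1.975 F [ 2.3 -1.8  8.8] M [-0.467 -0.365  0.025] grip 4.389618281275034 7.04692405662662e-05
```

```bash
python3 -m handwheel '[{"gripper":1,"offset":[-1.4,0,1.6],"rotation":[0,0,0]},{"gripper":1,"offset":[-2.8,0,3.2],"rotation":[0,0,0]},{"gripper":1,"offset":[-4.1,0,4.8],"rotation":[0,0,0]},{"gripper":1,"offset":[-5.3,0,6.5],"rotation":[0,0,0]},{"gripper":1,"offset":[-6.5,0,8.3],"rotation":[0,0,0]},{"gripper":1,"offset":[-7.6,0,10.2],"rotation":[0,0,0]},{"gripper":1,"offset":[-8.6,0,12],"rotation":[0,0,0]},{"gripper":1,"offset":[-9.6,0,14],"rotation":[0,0,0]}]'
python3 s.py
```

```text
t: 22.3
tool_pos: [0.4978, 0.0804, 0.0879]
tool_rot: [-3.079, 0.623, -0.001]
contact_force: [-2.9, -0.2, 7.6]
opening: 0.0001
grip_force: 3.2
t 22.3 p [0.4978 0.0804 0.0879] yaw -0.399 q6 1.982 F [-2.9 -0.2  7.6] M [-0.033  0.498  0.038] grip 3.1807607039809227 9.059860893384038e-05
```

```bash
python3 -m handwheel '[{"gripper":1,"offset":[-0.7,0,2],"rotation":[0,0,0]},{"gripper":1,"offset":[-1.2,0,4],"rotation":[0,0,0]},{"gripper":1,"offset":[-1.7,0,6],"rotation":[0,0,0]},{"gripper":1,"offset":[-2.1,0,8],"rotation":[0,0,0]},{"gripper":1,"offset":[-2.4,0,10],"rotation":[0,0,0]},{"gripper":1,"offset":[-2.7,0,12],"rotation":[0,0,0]},{"gripper":1,"offset":[-2.9,0,13.5],"rotation":[0,0,0]},{"gripper":1,"offset":[-3,0,14],"rotation":[0,0,0]}]'
python3 s.py
```

```text
t: 23.3
tool_pos: [0.4942, 0.0815, 0.0718]
tool_rot: [3.079, -0.623, -0.001]
contact_force: [-3.2, -0.2, 4.5]
opening: 0.0001
grip_force: 2.2
t 23.3 p [0.4942 0.0815 0.0718] yaw -0.399 q6 1.985 F [-3.2 -0.2  4.5] M [0.058 0.586 0.06 ] grip 2.242668718099594 0.0001232947214571392
```

```bash
python3 -m handwheel '[{"gripper":1,"offset":[0,0,0.4],"rotation":[0,0,0]},{"gripper":1,"offset":[0,0,0.8],"rotation":[0,0,0]},{"gripper":1,"offset":[0,0,1.2],"rotation":[0,0,0]},{"gripper":1,"offset":[0,0,1.6],"rotation":[0,0,0]},{"gripper":1,"offset":[0,0,2],"rotation":[0,0,0]},{"gripper":1,"offset":[0,0,2],"rotation":[0,0,0]},{"gripper":1,"offset":[0,0,2],"rotation":[0,0,0]},{"gripper":1,"offset":[0,0,2],"rotation":[0,0,0]}]'
python3 s.py
```

```text
t: 24.3
tool_pos: [0.4944, 0.0818, 0.0715]
tool_rot: [-3.079, 0.623, 0.002]
contact_force: [-8.2, 1.5, 13.5]
opening: -0.0001
grip_force: 6.5
t 24.3 p [0.4944 0.0818 0.0715] yaw -0.399 q6 1.985 F [-8.2  1.5 13.5] M [ 0.208  1.384 -0.044] grip 6.52211693697609 -0.0001422650837263131
```

It has stopped at flat: the height is unchanged while the force rose to 13 N. I'll withdraw straight up and look.

```bash
python3 -m handwheel '[{"gripper":1,"offset":[0,0,-3],"rotation":[0,0,0]},{"gripper":1,"offset":[0,0,-20],"rotation":[0,0,0]},{"gripper":1,"offset":[0,0,-60],"rotation":[0,0,0]},{"gripper":1,"offset":[0,0,-100],"rotation":[0,0,0]},{"gripper":1,"offset":[0,0,-120],"rotation":[0,0,0]},{"gripper":1,"offset":[0,0,-120],"rotation":[0,0,0]},{"gripper":1,"offset":[0,0,-120],"rotation":[0,0,0]},{"gripper":1,"offset":[0,0,-120],"rotation":[0,0,0]}]'
python3 s.py
python3 - <<'E'
from station import ctrl
import cv2,numpy as np
d=ctrl.get_image("scene");e=ctrl.get_image("side")
a=d["image"][140:260,190:290];b=e["image"][155:275,190:290]
cv2.imwrite("pics/w5.png",np.hstack([cv2.resize(x,(400,480),interpolation=cv2.INTER_CUBIC) for x in(a,b)])[:,:,::-1])
E
```

```text
t: 25.3
tool_pos: [0.4934, 0.0814, 0.1878]
tool_rot: [3.078, -0.623, -0.006]
contact_force: [0.3, -0.2, -0.6]
opening: 0.0002
grip_force: 0.0
t 25.3 p [0.4934 0.0814 0.1878] yaw -0.399 q6 1.985 F [ 0.3 -0.2 -0.6] M [ 0.014  0.025 -0.026] grip 0.0 0.00023952765245213666
```

View pics/w5.png

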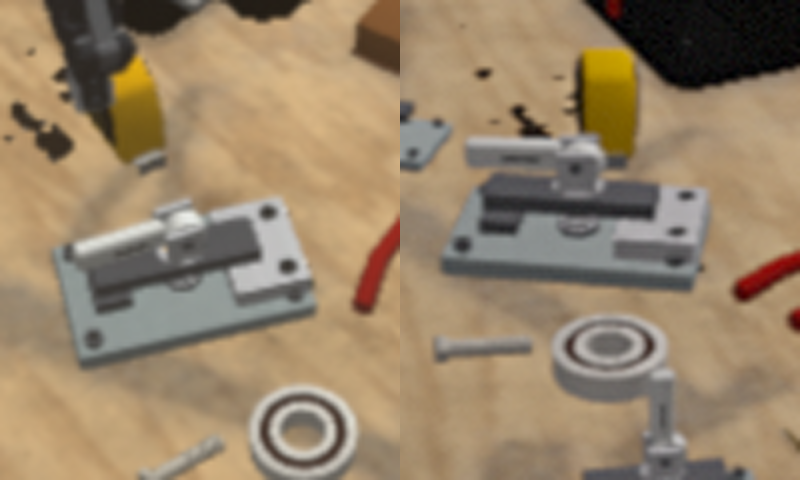

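The lever lies flat and stays down after release (side crop, (465,150) to (600,160)). The tape, bearing, bolt and pliers haven't moved, and the arm is clear. I'm handing it in.

```bash
python3 -c "
from station import ctrl
print(ctrl.finish_job())"
```

```text
the job is handed in; nothing more can be done
None
```

The job is handed in, but no verdict came back: I screwed the bolt in to about 0.36–0.38 N m and folded the lever flat at readings up to about 16 N; it stayed down on release, and nothing lying round it moved in the final pictures.

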